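# Open the flux jar in its holder

### The job

The cap of the square flux jar is screwed on tight, and on the open hearth the jar would only spin. Stand the jar fully down in the square steel holder that is bolted to the hearth, unscrew the cap until its threads let go, and finish while still holding the cap, level and still, a finger's breadth above the open mouth so that nothing falls beside the jar. The jar stays seated in the holder, and the loose things lying about stay where they are.

Things in the scene. Friction and masses are not known exactly. Their poses are not given: they have to be found in the camera images.
- cap_center (a point): Black ribbed screw cap, 51 mm across, 26 mm high, 0.04 kg; the point is on its axis, half-way up (13 mm above its lower edge), z up. Right-handed thread: comes off counter-clockwise seen from above, rising 7.5 mm per 100 degrees. 80 to 110 degrees of turn free it; farther does no harm. Tight at first (up to 0.7 N m), then easy; stays put when let go. The jar can be carried by it.
- jar_foot (a point): Centre of the underside of the white square plastic jar, z up: body 54 x 54 mm, flat sides along its x and y, 52 mm high, above it a sloping shoulder and a round neck 36 mm across (43 over threads). 87 mm high with cap on (cap's lower edge at 61, middle at 74 mm). About 0.3 kg. May stand in the holder any of the four ways round.
- jar_rim (a point): Centre of the jar's mouth, on its axis, 81 mm above the foot; hidden inside the cap while that is on. The unscrewed cap must rise 20 mm from its screwed-on height before its lower edge is level with the mouth.
- holder_seat (a point): Centre of the floor of the steel holder, where the jar's foot rests, 5 mm above the hearth; x and y along its sides. Fixed plate 112 x 112 mm with four upright bars round a square space 57 mm wide, open at the corners: straight to 24 mm above the hearth, then lips bent outward to 32 mm.
- nut_big: Steel nut 42 x 36 x 20 mm lying loose (bystander); origin at the centre of its underside.
- block: Ground steel block 32 x 50 x 25 mm lying loose (bystander); origin at the centre of its underside.
- chisel: Blue cold chisel 22 x 158 x 12 mm lying loose near the front edge (bystander); origin at the centre of its underside, long side along its y.
- tongs: Black blacksmith's tongs 84 x 277 x 14 mm lying loose at the left (bystander); origin at the centre of its underside, long side along its y.
- offcut: Rusty angle-iron offcut 110 x 30 x 30 mm lying loose near the front edge (bystander); origin at the centre of its underside, long side along its x.
- lighter: Wire spark lighter 43 x 163 x 16 mm lying loose towards the back (bystander); origin at the centre of its underside, long side along its y.
There are look-alikes about, which are no part of the job. There is more than one size of the part that bears cap_center; the job needs the middle-sized.

How it is judged:
On the way:
1. the jar stands fully down in the holder with its cap still on (horizontal distance between jar_foot and holder_seat below 0.005 m and z of jar_foot in the frame of holder_seat below 0.004 m and angle between jar_rim's own z axis and vertical below 0.08 rad and z of cap_center in the frame of jar_foot below 0.08 m), for 0.2 s.
At the end, for the whole second after the job is handed in: Jar seated in the holder (within 5 mm sideways, 4 mm in height, 0.08 rad). Cap gripped by the fingers, still, clear of jar and holder, tilted under 0.17 rad, its axis within 12 mm of the mouth's centre, its lower edge 3 to 45 mm above the mouth (horizontal distance between jar_foot and holder_seat below 0.005 m and z of jar_foot in the frame of holder_seat below 0.004 m and angle between jar_rim's own z axis and vertical below 0.08 rad and z of cap_center in the frame of jar_rim between 0.016 and 0.058 m and horizontal distance between cap_center and jar_rim below 0.012 m and angle between cap_center's own z axis and vertical below 0.17 rad and contact force between cap and the fingers above 1 N and contact force between cap and jar below 0.05 N and contact force between cap and holder below 0.05 N and linear speed of each of cap, jar below 0.02 m/s); the arm keeps its last pose, push and grip.
It fails at once if a loose bystander is moved by more than 25 mm (distance of any of nut_big, block, chisel, tongs, offcut, lighter from where it was at the start of the episode above 0.025 m).
It fails at once if the jar is knocked over (angle between jar_rim's own z axis and vertical above 0.6 rad).
It also fails if it takes over 58 s, if anything falls off the work surface, if the arm or the gripper's body presses on something with over 40 N, if the wrist force passes 120 N, or if a joint passes its speed limit or range.

### The arm

A 6-joint arm with a two-finger parallel gripper is mounted at the origin on a cart in front of the work surface, level with it; the furniture and walls round the work are solid. World frame = base frame: x ahead of the robot, y to its left, z up, the work surface at z = 0. Lengths are in m, angles in rad, forces in N, time in s.
With the tool pointing down it reaches from about 0.25 to 0.775 m from the base axis. Payload 4 kg.
Tool frame: the origin (TCP) lies at the very end of the fingers, on their centre line; the grasp point (between the pads) lies 19 mm behind it; z points along the fingers, y is the line along which they close (so a half turn about z gives the same grasp; the last joint's range is limited). The gripper opens to 94 mm and grips with 3 to 60 N. Pads are 16 mm wide; open, the fingers measure 119 mm over their backs; the gripper's body (75 mm by 177 mm) begins 78 mm behind the grasp point.
Start: joints at [1.215, 0.087, 1.371, -0, 1.684, -0.103], TCP at [0.138, 0.533, 0.206] pointing down, gripper open.
Joint ranges: [-3.1, 3.1], [-0.76, 2.03], [0.27, 2.55], [-1.08, 4.22], [0.17, 2.65], [-2.57, 2.57]. Speed limits (rad/s): [2.79, 2.79, 3.14, 3.14, 3.14, 3.14].

### API

Orientations are given as [roll, pitch, yaw] about the fixed x, y, z axes, in that order (R = Rz(yaw) Ry(pitch) Rx(roll)).
In Python, from bench import robot, snapshot, finder gives the robot as it stands.
- The arm moves only by the tool drive_tool, never from a script. Its argument "deltas" is text: rows parted by semicolons, each of 7 numbers parted by spaces: the shift along the tool's x, y, z each as a share of 100 mm, from -1 to 1, then the turn, a rotation vector about the tool's x, y, z each as a share of 90 degrees, from -1 to 1, then the finger opening in mm, from 0 to 94. In form: tx ty tz rx ry rz gripper; .... A call has 1 to 5 rows; each row is the pose to reach, as a shift and turn from the pose commanded when the call began, along the tool's axes at that moment; what a row does not reach only later rows make up. A row lasts 1/10 s, in which the tool goes at most 50 mm and 8.59 degrees, less where a joint would pass 70% of its speed; a pose out of reach is approached as far as the arm can. A call with a number of a shift or a turn outside -1 to 1 is refused whole. A call with a gripper value outside its range is refused whole. The fingers move at their own pace and stop on an object; the grip force is fixed at half the most. Time passes only in rows, so rows that repeat a pose let the fingers close. It gives the time, the measured TCP pose, the force, the opening and the grip force at its end, in the units of the state.
- robot.get_obs(): the state, without advancing time (a new reading comes with each control period).
- snapshot(name): name is "side" or "top" or "wrist"; returns a dict with "img" (480x640x3 uint8, red, green, blue), "fx", "fy", "cx", "cy" (pixels), "T" (4x4, takes a point from camera to world coordinates); the wrist camera has in their place "hand_eye" (4x4, takes a point from camera to tool coordinates, whose origin is the TCP and whose axes are the flange's). Camera axes: x right, y up, looking along -z (the intrinsics and any distortion apply to the point x, -y, -z); pixel columns grow to the right and rows downward; lengths in m; the calibration is good to about 2 mm. A picture is of the moment at which its call begins: read the wrist's pose just before it. There is no depth.
- robot.close_job(): hands the job in; it is judged then, once.
Trained networks look in the newest picture that a camera, given by its name, has taken for a name from the list of things; names that differ only in an ending like _2 or _b are one class to them, and where a whole thing is asked for, a point or a joint stands for the part that bears it (a point fixed in the world has none). Each returns a list of dicts, best first, with "confidence" (0 to 1); they miss things now and then, are a little off and sometimes report something else, mostly with a low value. They report only what shows in the picture. A call takes as long as a camera call. They do not tell look-alikes from the thing itself.
- finder.look_for(camera, thing): "xy" ([column, row] in pixels, amid what is visible of it).
- finder.masks_of(camera, thing): "region" (480x640 bool, what is visible of it) and "xy" ([column, row] in pixels, amid what is visible of it).
- finder.landmark_of(camera, thing): "xy" ([column, row] in pixels: a listed point, or the origin of a listed thing).
The state is a dict: "time": time; "joint_positions": joint angles; "qvel": joint speeds; "joint_torque": joint torques, N m; "tool_pos": TCP position; "ee_rot": TCP orientation; "wrist_force": force on the tool from outside, world axes, zero at the start; "wrist_torque": the same for the moment, N m; "width": finger opening in m; "finger_force": force on a finger pad.
Only numpy, scipy, OpenCV 4.12 (cv2) and the standard library are available. Lean on these libraries where they do the work, as an engineer would, in place of code of your own. Each camera call takes 0.05 s, during which the arm holds its last target. There are 200 camera calls.

## Working session

There is one attempt and no reset: what is moved stays moved. The work goes in short steps, Python scripts to look and compute and a tool call to move; the robot and the scene stay as the last step left them, time stands still between calls to the robot, and variables do not carry over. Pictures are saved under pics/ and viewed, at most 12 in all, crops included, and the job is handed in when it is done.

Besides the shell and the picture viewer there is one more tool, called after "Call:" by a JSON object that holds its "name" and its "arguments". drive_tool: Moves the arm, as the interface text tells. Shift numbers are shares of 100 mm and turn numbers shares of 90 degrees, none past 1 either way. Its arguments: {"type":"object","properties":{"deltas":{"type":"string"}},"required":["deltas"]}

```bash
mkdir -p pics
cat > h.py <<'E'
import numpy as np, cv2
from bench import robot, snapshot, finder
from scipy.spatial.transform import Rotation as Ro
def pose():
    o=robot.get_obs(); T=np.eye(4); T[:3,:3]=Ro.from_euler('xyz',o['ee_rot']).as_matrix(); T[:3,3]=o['tool_pos']; return T
def snap(n):
    P=pose(); s=snapshot(n)
    s['T']=s['T'] if 'T' in s else P@s['hand_eye']
    return s
def dist(s): 
    for k in s:
        if 'dist' in k.lower(): return np.array(s[k],float)
    return np.zeros(5)
def ray(s,xy):
    K=np.array([[s['fx'],0,s['cx']],[0,s['fy'],s['cy']],[0,0,1]])
    u=cv2.undistortPoints(np.array([[xy]],float),K,dist(s))[0,0]
    d=s['T'][:3,:3]@np.array([u[0],-u[1],-1]); return s['T'][:3,3],d
def atz(s,xy,z):
    o,d=ray(s,xy); return o+d*(z-o[2])/d[2]
def proj(s,p):
    K=np.array([[s['fx'],0,s['cx']],[0,s['fy'],s['cy']],[0,0,1]])
    c=np.linalg.inv(s['T'])@np.append(p,1)
    return cv2.projectPoints(np.array([[c[0],-c[1],-c[2]]]),np.zeros(3),np.zeros(3),K,dist(s))[0].ravel()
E
python3 - <<'E'
from h import *
np.set_printoptions(precision=4,suppress=True)
Z=dict(cap_center=.074,jar_foot=0,holder_seat=.005,jar_rim=.081,nut_big=0,block=0,chisel=0,tongs=0,offcut=0,lighter=0)
for n in ('top','side'):
    s=snap(n); print(n,[k for k in s],s['T'][:3,3])
    cv2.imwrite(f'pics/{n}0.png',s['img'][:,:,::-1])
    for t,z in Z.items():
        for r in finder.landmark_of(n,t)[:4]: print(t,round(r['confidence'],2),np.round(r['xy'],1),atz(s,r['xy'],z)[:2])
print(robot.get_obs())
E
```

```text
top ['img', 'fx', 'fy', 'cx', 'cy', 'T'] [0.4338 0.0179 0.9679]
cap_center 0.72 [408.2 225.3] [ 0.5527 -0.1625]
cap_center 0.62 [446.4 260.1] [ 0.4882 -0.2352]
cap_center 0.53 [398.7 269.5] [ 0.4682 -0.1448]
jar_foot 0.78 [401.4 228.9] [ 0.5547 -0.1634]
jar_foot 0.21 [435.4 182.5] [ 0.654  -0.2341]
holder_seat 0.62 [255.5 260.5] [0.4819 0.1336]
jar_rim 0.87 [412.  224.5] [ 0.5535 -0.1683]
nut_big 0.53 [338.8 277.1] [ 0.4526 -0.0362]
block 0.85 [342.4 205.1] [ 0.6012 -0.0408]
tongs 0.82 [179.9 246.2] [0.5074 0.2894]
offcut 0.79 [376.6 317.1] [ 0.3741 -0.1141]
lighter 0.96 [436.7 181.6] [ 0.656  -0.2368]
side ['img', 'fx', 'fy', 'cx', 'cy', 'T'] [ 0.5496 -0.7706  0.4421]
cap_center 0.96 [339.  284.8] [ 0.5561 -0.1537]
cap_center 0.81 [292.5 319.9] [ 0.4921 -0.2503]
cap_center 0.55 [300.4 356.5] [ 0.5088 -0.3265]
jar_foot 0.83 [337.5 326.7] [ 0.555  -0.1615]
holder_seat 0.71 [306.6 244.9] [0.4864 0.129 ]
jar_rim 0.57 [323.3 215.2] [0.5232 0.116 ]
nut_big 0.76 [281.7 285.8] [ 0.4503 -0.0376]
nut_big 0.43 [339.9 286.2] [ 0.5591 -0.0347]
block 0.65 [361.8 286.4] [ 0.5999 -0.0339]
chisel 0.72 [253.3 247.7] [0.3698 0.1209]
tongs 0.97 [322.4 218.3] [0.5156 0.2942]
tongs 0.38 [307.4 245.5] [0.4876 0.1364]
tongs 0.38 [231.4 304.8] [ 0.3697 -0.105 ]
offcut 0.78 [233.3 307.2] [ 0.3746 -0.1123]
lighter 0.69 [401.8 357.9] [ 0.6493 -0.2342]
lighter 0.2 [340.4 326.8] [ 0.5597 -0.1616]
{'time': 1.1, 'joint_positions': array([ 1.2149,  0.0872,  1.3707,  0.    ,  1.6836, -0.1031]), 'qvel': array([ 0.0011,  0.001 ,  0.0008, -0.0014, -0.0002,  0.0014]), 'joint_torque': array([  0.0015, -34.0051, -30.2603,   0.0719,   0.0238,   0.    ]), 'tool_pos': array([0.1376, 0.5325, 0.2055]), 'ee_rot': array([ 3.1415, -0.    ,  2.8888]), 'wrist_force': array([-0.3966,  0.6566, -0.5418]), 'wrist_torque': array([ 0.0514, -0.0153, -0.0204]), 'finger_force': 0.0, 'width': 0.09440225436894284}
```

View pics/top0.png

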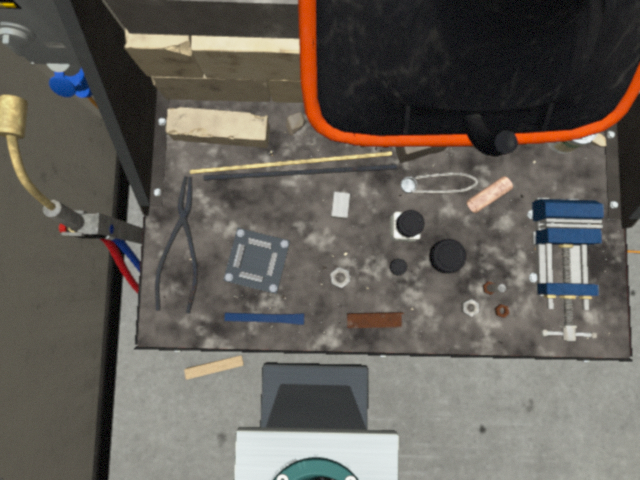

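View pics/side0.png

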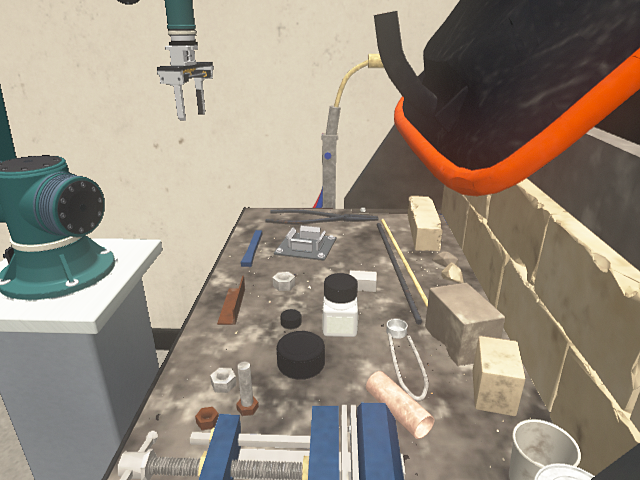

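The jar with the middle-sized cap is near (0.555, −0.162), top px (408, 225) and side px (340, 285). The holder is near (0.484, 0.131), top px (257, 260). The orange-lipped hood overhangs the back of the hearth. The larger black cap at (448, 256) and the smaller at (398, 268) are look-alikes.

Run:
```python
from h import *
np.set_printoptions(precision=4,suppress=True)
t=snap('top'); s=snap('side'); w=snap('wrist')
print('hand_eye',w['hand_eye'],w['fx'])
for z in (.2,.3,.4,.5,.6): print(z,[atz(t,p,z)[:2] for p in ((330,135),(410,140),(580,135))],'side',[atz(s,p,z)[:2] for p in((400,115),(470,190))] if z<.43 else '')
```

```text
hand_eye [[ 0.0011  0.9576  0.288   0.0844]
 [ 1.     -0.0011 -0.0002 -0.0003]
 [ 0.0002  0.288  -0.9576 -0.1808]
 [ 0.      0.      0.      1.    ]] 422.8413431116372
0.2 [array([ 0.6846, -0.0058]), array([ 0.6798, -0.1397]), array([ 0.6965, -0.4262])] side [array([0.7324, 0.609 ]), array([ 0.7642, -0.0605])]
0.3 [array([ 0.6519, -0.0027]), array([ 0.6477, -0.1192]), array([ 0.6623, -0.3684])] side [array([0.6569, 0.0393]), array([ 0.6756, -0.3537])]
0.4 [array([0.6192, 0.0004]), array([ 0.6157, -0.0986]), array([ 0.6281, -0.3106])] side [array([ 0.5814, -0.5305]), array([ 0.5869, -0.647 ])]
0.5 [array([0.5866, 0.0035]), array([ 0.5837, -0.0781]), array([ 0.5939, -0.2527])] side 
0.6 [array([0.5539, 0.0066]), array([ 0.5516, -0.0576]), array([ 0.5597, -0.1949])] side
```

Call:
{"name": "drive_tool", "arguments": {"deltas": "-0.45 -0.4 0 0 0 0 94;-0.9 -0.8 0 0 0 0 94;-0.9 -0.8 0 0 0 0 94"}}

```text
time: 1.55
tool_pos: [0.2061, 0.4301, 0.2056]
ee_rot: [-3.141, 0.001, 2.887]
wrist_force: [-0.3, 0.0, 0.4]
width: 0.0943
finger_force: 0.0
```

Call:
{"name": "drive_tool", "arguments": {"deltas": "-0.45 -0.4 0 0 0 0 94;-0.9 -0.8 0 0 0 0 94;-0.9 -0.8 0 0 0 0 94"}}

```text
time: 1.85
tool_pos: [0.2733, 0.3299, 0.2058]
ee_rot: [-3.141, 0.001, 2.886]
wrist_force: [-0.4, 0.4, 0.1]
width: 0.0938
finger_force: 0.0
```

Call:
{"name": "drive_tool", "arguments": {"deltas": "-0.45 -0.35 0 0 0 0 94;-0.9 -0.7 0 0 0 0 94;-0.9 -0.7 0 0 0 0 94"}}

```text
time: 2.15
tool_pos: [0.3435, 0.2391, 0.2056]
ee_rot: [-3.141, 0.002, 2.884]
wrist_force: [-0.2, 0.5, 0.2]
width: 0.0937
finger_force: 0.0
```

Call:
{"name": "drive_tool", "arguments": {"deltas": "-0.45 -0.3 0 0 0 0 94;-0.9 -0.6 0 0 0 0 94;-0.9 -0.6 0 0 0 0 94;-0.9 -0.6 0 0 0 0 94"}}

```text
time: 2.55
tool_pos: [0.4142, 0.1607, 0.2053]
ee_rot: [3.142, -0.001, 2.885]
wrist_force: [-0.5, 0.1, 0.8]
width: 0.0941
finger_force: 0.0
```

Run:
```python
from h import *
np.set_printoptions(precision=4,suppress=True)
w=snap('wrist'); cv2.imwrite('pics/w1.png',w['img'][:,:,::-1])
for r in finder.landmark_of('wrist','holder_seat'): print(r,atz(w,r['xy'],.005))
np.save('w1T.npy',w['T'])
for r in finder.masks_of('wrist','holder_seat')[:2]:
    m=r['region'].astype(np.uint8); ys,xs=np.nonzero(m); print(r['confidence'],len(xs))
```

```text
{'xy': [306.1, 286.6], 'confidence': 0.86} [0.4863 0.1309 0.005 ]
0.87 12378
```

View pics/w1.png

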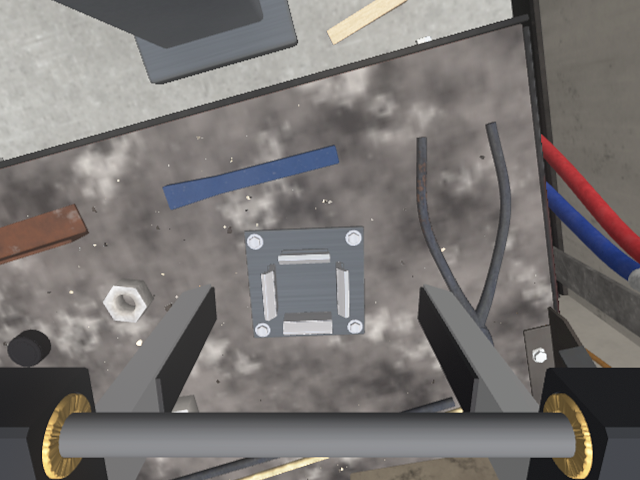

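The picture shows the holder square-on. Its plate corners are near px (246, 228), (361, 227), (365, 334) and (246, 338), and its bolts near (255, 242), (353, 238), (354, 327) and (263, 330).

```bash
cat >> h.py <<'E'
def rect(s,m,z):
    c=max(cv2.findContours(m.astype(np.uint8),cv2.RETR_EXTERNAL,cv2.CHAIN_APPROX_NONE)[0],key=cv2.contourArea)[:,0]
    q=np.array([atz(s,p,z)[:2] for p in c]); return cv2.minAreaRect((q*1000).astype(np.float32))
E
python3 - <<'E'
from h import *
np.set_printoptions(precision=4,suppress=True)
w=snap('wrist')
for r in finder.landmark_of('wrist','holder_seat'): print(r,atz(w,r['xy'],.005))
for r in finder.masks_of('wrist','holder_seat')[:1]:
    print(rect(w,r['region'],.005))
B=np.array([atz(w,p,.008)[:2] for p in ((255,242),(353,238),(354,327),(263,330))]); C=np.array([atz(w,p,.005)[:2] for p in ((246,228),(361,227),(365,334),(246,338))])
for Q in (B,C):
    e=np.roll(Q,-1,0)-Q; print(Q.mean(0),np.linalg.norm(e,axis=1),np.degrees(np.arctan2(e[:,1],e[:,0]))%90)
# top bar edges
for a,b in (((279,263),(329,262)),((283,322),(331,320)),((263,268),(266,318)),((349,268),(350,316))):
    a,b=atz(w,a,.032),atz(w,b,.032); print(a[:2],b[:2],np.degrees(np.arctan2(*(b-a)[1::-1]))%90)
g=cv2.resize(w['img'][210:350,230:380],None,fx=5,fy=5,interpolation=cv2.INTER_CUBIC)[:600]
g=cv2.resize(w['img'][215:345,235:375],None,fx=4.5,fy=4.5,interpolation=cv2.INTER_CUBIC); cv2.imwrite('pics/w1c.png',g[:,:,::-1]); print(g.shape)
E
```

```text
{'xy': [302.0, 286.1], 'confidence': 0.77} [0.4839 0.1295 0.005 ]
((484.039306640625, 131.58441162109375), (113.00780487060547, 112.87698364257812), 77.72498321533203)
[0.4833 0.134 ] [0.0917 0.0925 0.0908 0.0919] [78.0992 77.695  77.757  78.2395]
[0.4823 0.1325] [0.1073 0.1119 0.1204 0.1154] [76.1762 79.455  77.8097 72.9113]
[0.4466 0.1192] [0.4567 0.1625] 76.87389823148037
[0.5035 0.107 ] [0.5126 0.1507] 78.29649852794564
[0.4476 0.1041] [0.4957 0.0928] 76.79832518779773
[0.4666 0.1785] [0.5129 0.1687] 78.04167209979862
(585, 630, 3)
```

View pics/w1c.png

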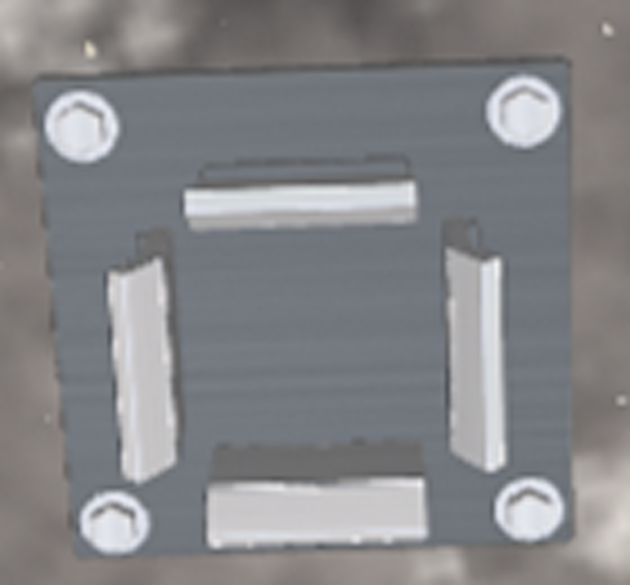

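Call:
{"name": "drive_tool", "arguments": {"deltas": "-0.3 -0.45 0 0 0 0 94;-0.6 -0.9 0 0 0 0 94;-0.6 -0.9 0 0 0 0 94"}}

```text
time: 3.15
tool_pos: [0.4499, 0.0569, 0.2054]
ee_rot: [-3.14, 0.001, 2.886]
wrist_force: [-0.1, 0.7, 0.2]
width: 0.0941
finger_force: 0.0
```

Call:
{"name": "drive_tool", "arguments": {"deltas": "-0.1 -0.45 0 0 0 0 94;-0.2 -0.9 0 0 0 0 94;-0.2 -0.9 0 0 0 0 94"}}

```text
time: 3.45
tool_pos: [0.4457, -0.0357, 0.2054]
ee_rot: [-3.14, 0.0, 2.883]
wrist_force: [0.7, -0.0, 0.7]
width: 0.0938
finger_force: 0.0
```

Call:
{"name": "drive_tool", "arguments": {"deltas": "-0.1 -0.45 0 0 0 0 94;-0.2 -0.9 0 0 0 0 94;-0.2 -0.9 0 0 0 0 94;-0.2 -0.9 0 0 0 0 94"}}

```text
time: 3.85
tool_pos: [0.443, -0.1236, 0.2054]
ee_rot: [3.14, -0.0, 2.889]
wrist_force: [-0.4, -0.2, -0.7]
width: 0.0943
finger_force: 0.0
```

Holder: centre about (0.4838, 0.1325), yaw −12.0° (mod 90). The crop shows the four bars and lips cleanly. The gripper is now near the jar, so I'll look there.

Run:
```python
from h import *
np.set_printoptions(precision=4,suppress=True)
w=snap('wrist'); cv2.imwrite('pics/w2.png',w['img'][:,:,::-1])
for t,z in (('cap_center',.074),('jar_foot',0),('jar_rim',.081)):
  for r in finder.landmark_of('wrist',t)[:3]: print(t,r,atz(w,r['xy'],z))
for r in finder.masks_of('wrist','cap_center')[:3]:
    print(r['confidence'],r['xy'],rect(w,r['region'],.087))
for r in finder.masks_of('wrist','jar_foot')[:2]: print('jar',r['confidence'],r['xy'],rect(w,r['region'],.052))
```

```text
cap_center {'xy': [304.4, 367.6], 'confidence': 0.67} [ 0.5589 -0.1644  0.074 ]
jar_foot {'xy': [304.8, 325.3], 'confidence': 0.94} [ 0.5582 -0.1658  0.    ]
jar_rim {'xy': [305.7, 324.3], 'confidence': 0.18} [ 0.5162 -0.1517  0.081 ]
0.95 [295.8, 256.8] ((454.55474853515625, -145.43048095703125), (27.66352081298828, 29.927213668823242), 75.33958435058594)
0.79 [212.6, 288.8] ((473.5331726074219, -222.28665161132812), (57.56175994873047, 60.31004333496094), 41.625450134277344)
0.72 [302.7, 367.4] ((552.4554443359375, -163.11993408203125), (51.40699005126953, 63.607540130615234), 68.85401153564453)
jar 0.55 [304.2, 325.8] ((545.5855102539062, -162.84426879882812), (56.58393478393555, 70.93887329101562), 87.05239868164062)
```

View pics/w2.png

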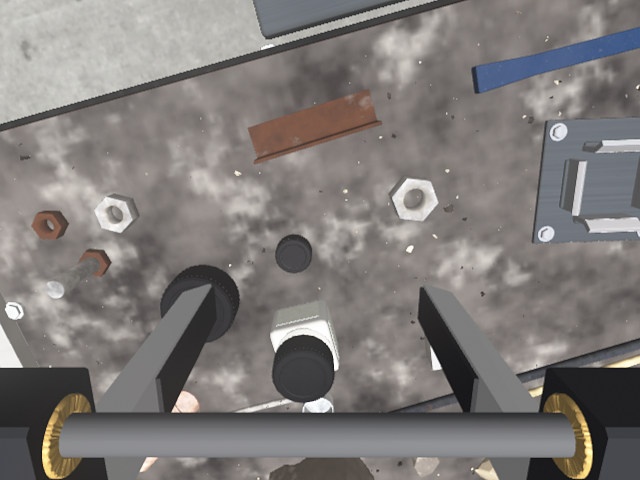

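The wrist view shows the jar with its cap at px (304, 368) and the visible white front face around (304, 320). The small loose cap is at (294, 253) and the big one at (200, 302). I'll crop for the jar's yaw.

Run:
```python
from h import *
w=snap('wrist'); np.savez('w2.npz',img=w['img'],T=w['T'],fx=w['fx'],fy=w['fy'],cx=w['cx'],cy=w['cy'])
g=cv2.resize(w['img'][290:410,250:360],None,fx=5,fy=5,interpolation=cv2.INTER_CUBIC); cv2.imwrite('pics/w2c.png',g[:,:,::-1])
```

```text
(no output)
```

View pics/w2c.png

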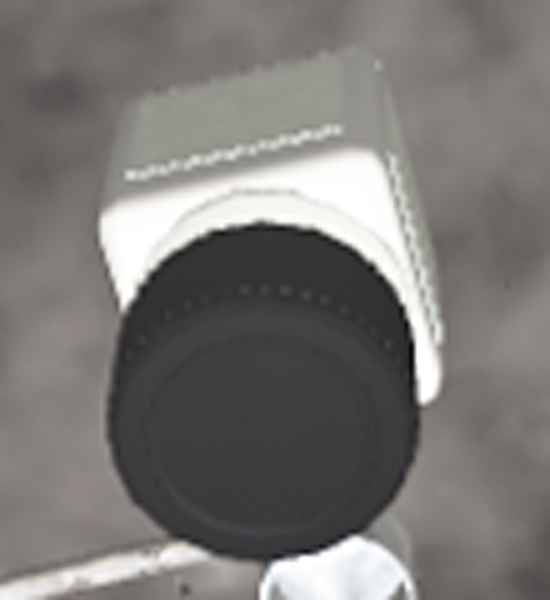

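Run:
```python
from h import *
d=np.load('w2.npz'); w={k:(d[k] if d[k].ndim else float(d[k])) for k in d}
f=lambda p:(250+p[0]/5,290+p[1]/5)
for a,b,z in (((125,203),(350,152),.052),((388,180),(437,370),.052),((145,98),(345,50),0),((128,178),(340,128),.048)):
    a,b=atz(w,f(a),z),atz(w,f(b),z); print(a[:2],b[:2],np.degrees(np.arctan2(*(b-a)[1::-1]))%90)
print('cap top',atz(w,f((263,430)),.087))
```

```text
[ 0.53059325 -0.18384513] [ 0.53072382 -0.14291695] 89.81721366473893
[ 0.5376636  -0.13777312] [ 0.57702381 -0.13834116] 89.17316995966942
[ 0.53528365 -0.18611306] [ 0.53499897 -0.14462269] 0.3931224005535654
[ 0.52797311 -0.18293597] [ 0.52776276 -0.14396096] 0.30922056388966723
cap top [ 0.55834719 -0.16484032  0.087     ]
```

Call:
{"name": "drive_tool", "arguments": {"deltas": "-0.3 -0.05 0.2 0 0 0 94;-0.6 -0.05 0.4 0 0 0 94;-0.6 -0.05 0.4 0 0 0 94"}}

```text
time: 4.5
tool_pos: [0.5, -0.1439, 0.1612]
ee_rot: [3.14, -0.007, 2.89]
wrist_force: [-1.4, 0.3, -0.1]
width: 0.0941
finger_force: 0.0
```

Call:
{"name": "drive_tool", "arguments": {"deltas": "-0.3 -0.05 0.2 0 0 0 94;-0.6 -0.05 0.4 0 0 0 94;-0.6 -0.05 0.4 0 0 0 94;-0.6 -0.05 0.4 0 0 0 94;-0.6 -0.05 0.4 0 0 0 94"}}

```text
time: 5.0
tool_pos: [0.5563, -0.1641, 0.1272]
ee_rot: [-3.141, 0.002, 2.889]
wrist_force: [-0.2, 0.4, 0.1]
width: 0.0941
finger_force: 0.0
```

Run:
```python
from h import *
np.set_printoptions(precision=4,suppress=True)
P=pose();w=snap('wrist'); cv2.imwrite('pics/w3.png',w['img'][:,:,::-1])
g=np.linalg.inv(P)@np.array([.558,-.165,.058,1]); print(P[:3,3],robot.get_obs()['joint_positions'],'delta tool',g[:3])
for r in finder.landmark_of('wrist','cap_center')[:3]: print(r,atz(w,r['xy'],.074))
for r in finder.landmark_of('top','cap_center')[:0]: pass
```

```text
[ 0.5563 -0.1641  0.1272] [-0.3847  0.1793  1.4228  0.      1.5369 -1.703 ] delta tool [-0.0017 -0.0005  0.0692]
{'xy': [303.0, 122.9], 'confidence': 0.8} [ 0.4778 -0.1518  0.074 ]
{'xy': [172.1, 192.3], 'confidence': 0.67} [ 0.4957 -0.2322  0.074 ]
{'xy': [316.3, 266.0], 'confidence': 0.65} [ 0.5582 -0.1651  0.074 ]
```

View pics/w3.png

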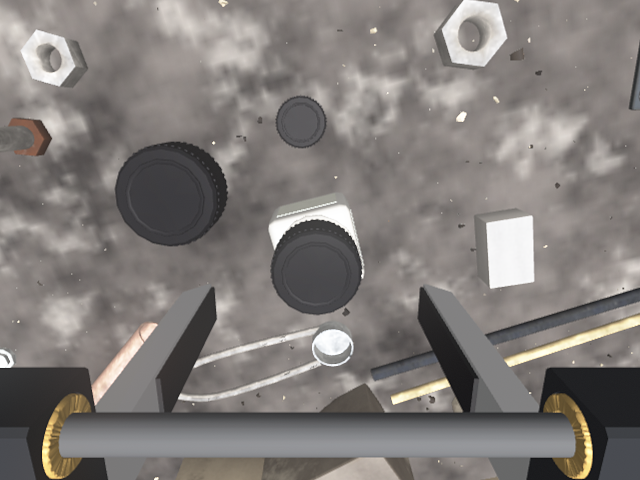

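The view confirms the cap at px (316, 266), giving (0.558, −0.165). Both fingers have clear ground on either side, so I'll descend and grip.

Call:
{"name": "drive_tool", "arguments": {"deltas": "-0.02 -0.01 0.25 0 0 0 94;-0.02 -0.01 0.5 0 0 0 94;-0.02 -0.01 0.69 0 0 0 94;-0.02 -0.01 0.69 0 0 0 94;-0.02 -0.01 0.69 0 0 0 70"}}

```text
time: 5.65
tool_pos: [0.5583, -0.1659, 0.0575]
ee_rot: [-3.142, 0.001, 2.889]
wrist_force: [0.5, 0.2, 0.1]
width: 0.0887
finger_force: 0.0
```

Call:
{"name": "drive_tool", "arguments": {"deltas": "0 0 0 0 0 0 40;0 0 0 0 0 0 40;0 0 0 0 0 0 40;0 0 0 0 0 0 40;0 0 0 0 0 0 40"}}

```text
time: 6.15
tool_pos: [0.5586, -0.1656, 0.0568]
ee_rot: [3.141, 0.001, 2.889]
wrist_force: [-0.3, 2.1, 1.4]
width: 0.0506
finger_force: 30.0
```

Call:
{"name": "drive_tool", "arguments": {"deltas": "0 0 0 0 0 0 40;0 0 0 0 0 0 40;0 0 0 0 0 0 40;0 0 0 0 0 0 40;0 0 0 0 0 0 40"}}

```text
time: 6.65
tool_pos: [0.5585, -0.1656, 0.0568]
ee_rot: [3.141, 0.001, 2.889]
wrist_force: [0.4, 1.7, 2.2]
width: 0.0506
finger_force: 30.0
```

Call:
{"name": "drive_tool", "arguments": {"deltas": "0 0 -0.2 0 0 0 40;0 0 -0.4 0 0 0 40;0 0 -0.6 0 0 0 40;0 0 -0.6 0 0 0 40"}}

```text
time: 7.05
tool_pos: [0.5593, -0.167, 0.1183]
ee_rot: [-3.14, 0.004, 2.889]
wrist_force: [0.9, 0.9, -2.5]
width: 0.0507
finger_force: 30.0
```

Call:
{"name": "drive_tool", "arguments": {"deltas": "0.15 0.25 0 0 0 0 40;0.33 0.6 0 0 0 0 40;0.49 0.9 0 0 0 0 40;0.49 0.9 0 0 0 0 40"}}

```text
time: 7.45
tool_pos: [0.5309, -0.0628, 0.1138]
ee_rot: [3.14, -0.005, 2.893]
wrist_force: [-0.1, -0.2, -4.1]
width: 0.0507
finger_force: 30.0
```

Call:
{"name": "drive_tool", "arguments": {"deltas": "0.15 0.3 0 0 0 0 40;0.33 0.6 0 0 0 0 40;0.49 0.9 0 0 0 0 40;0.49 0.9 0 0 0 0 40"}}

```text
time: 7.85
tool_pos: [0.5064, 0.0357, 0.1144]
ee_rot: [3.141, -0.004, 2.893]
wrist_force: [0.5, -1.0, -3.2]
width: 0.0507
finger_force: 30.0
```

Call:
{"name": "drive_tool", "arguments": {"deltas": "0.15 0.3 0 0 0 0 40;0.33 0.6 0 0 0 0 40;0.49 0.9 0 0 0 0 40;0.49 0.9 0 0 0 0 40;0.49 0.9 0 0 0 0 40"}}

```text
time: 8.35
tool_pos: [0.4832, 0.1315, 0.1152]
ee_rot: [-3.139, -0.001, 2.89]
wrist_force: [-0.1, -0.1, -2.7]
width: 0.051
finger_force: 30.0
```

Call:
{"name": "drive_tool", "arguments": {"deltas": "0 0 0 0 0 0.09 40;0 0 0 0 0 0.18 40;0 0 0 0 0 0.27 40;0 0 0 0 0 0.36 40;0 0 0 0 0 0.38 40"}}

```text
time: 8.85
tool_pos: [0.4839, 0.1301, 0.1157]
ee_rot: [-3.14, 0.001, 2.286]
wrist_force: [1.8, 0.6, -3.2]
width: 0.0509
finger_force: 30.0
```

Call:
{"name": "drive_tool", "arguments": {"deltas": "0 0 0 0 0 0.09 40;0 0 0 0 0 0.18 40;0 0 0 0 0 0.27 40;0 0 0 0 0 0.36 40;0 0 0 0 0 0.38 40"}}

```text
time: 9.35
tool_pos: [0.4839, 0.1301, 0.1157]
ee_rot: [-3.141, 0.001, 1.689]
wrist_force: [-0.3, -0.3, -4.1]
width: 0.0507
finger_force: 30.0
```

Call:
{"name": "drive_tool", "arguments": {"deltas": "0 0 0 0 0 0.09 40;0 0 0 0 0 0.18 40;0 0 0 0 0 0.27 40;0 0 0 0 0 0.36 40;0 0 0 0 0 0.373 40"}}

```text
time: 9.85
tool_pos: [0.4839, 0.1303, 0.1158]
ee_rot: [-3.142, 0.001, 1.106]
wrist_force: [0.6, -0.0, -3.7]
width: 0.0508
finger_force: 30.0
```

Run:
```python
from h import *
np.set_printoptions(precision=4,suppress=True)
P=pose();w=snap('wrist'); g=cv2.resize(w['img'],(640,480)); cv2.imwrite('pics/w4.png',g[:,:,::-1])
o=robot.get_obs(); print(o['tool_pos'],o['ee_rot'],o['joint_positions'],o['wrist_force'],o['width'])
print('delta tool',(np.linalg.inv(P)@np.array([.4838,.1325,.058+.005,1]))[:3], 'dyaw',np.degrees(1.105-o['ee_rot'][2]))
for r in finder.masks_of('wrist','holder_seat')[:1]: print(r['confidence'],rect(w,r['region'],.005))
```

```text
[0.4838 0.1306 0.1158] [-3.1414  0.0012  1.1077] [ 0.1511  0.0147  1.6254 -0.0009  1.5024  0.6143] [ 0.3903  0.3928 -4.2177] 0.051026552330204776
delta tool [ 0.002  -0.001   0.0528] dyaw -0.15676950843067333
0.93 ((483.64019775390625, 132.00201416015625), (111.46224975585938, 112.30171966552734), 77.49286651611328)
```

View pics/w4.png

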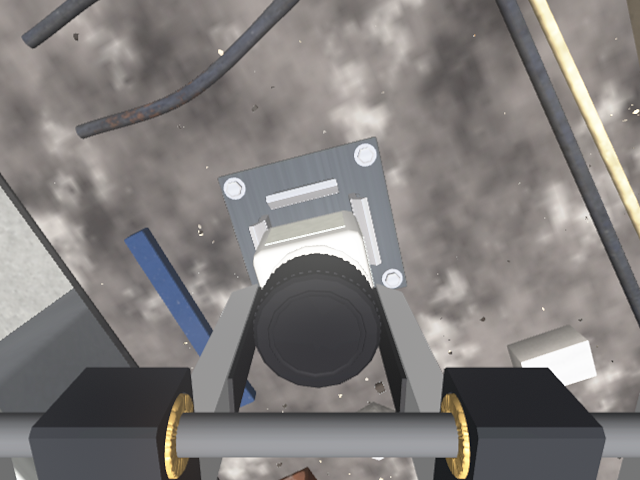

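The jar hangs level over the holder. Its front edge, px (265, 248) to (352, 226), runs parallel to the plate edge, (220, 178) to (376, 138). Lowering.

Call:
{"name": "drive_tool", "arguments": {"deltas": "0.015 0 0.12 0 0 0 40;0.015 0 0.22 0 0 0 40;0.015 0 0.3 0 0 0 40;0.015 0 0.35 0 0 0 40;0.015 0 0.38 0 0 0 40"}}

```text
time: 10.45
tool_pos: [0.4844, 0.1331, 0.0787]
ee_rot: [3.14, 0.001, 1.11]
wrist_force: [-0.1, -2.3, -2.3]
width: 0.0507
finger_force: 30.0
```

Call:
{"name": "drive_tool", "arguments": {"deltas": "0 0 0.04 0 0 0 40;0 0 0.08 0 0 0 40;0 0 0.12 0 0 0 40;0 0 0.15 0 0 0 40;0 0 0.16 0 0 0 40"}}

```text
time: 10.95
tool_pos: [0.4838, 0.1333, 0.062]
ee_rot: [-3.141, 0.001, 1.109]
wrist_force: [-1.5, -4.7, 0.8]
width: 0.0509
finger_force: 30.0
```

Call:
{"name": "drive_tool", "arguments": {"deltas": "0 0 0.01 0 0 0 40;0 0 0.02 0 0 0 40;0 0 0.02 0 0 0 40;0 0 0.02 0 0 0 40"}}

```text
time: 11.35
tool_pos: [0.484, 0.1333, 0.0618]
ee_rot: [3.141, 0.001, 1.109]
wrist_force: [-3.8, -3.1, 4.7]
width: 0.0506
finger_force: 30.0
```

Run:
```python
from h import *
np.set_printoptions(precision=4,suppress=True)
s=snap('side'); o=robot.get_obs(); print(o['tool_pos'],o['wrist_force'],o['wrist_torque'])
for p in ('jar_foot','cap_center'):
    for r in finder.landmark_of('side',p)[:3]: print(p,r,atz(s,r['xy'],.005 if p=='jar_foot' else .079))
print(proj(s,np.array([.4838,.132,.005])),proj(s,np.array([.4838,.132,.079])))
g=cv2.resize(s['img'][160:270,250:360],None,fx=5,fy=5,interpolation=cv2.INTER_CUBIC); cv2.imwrite('pics/s2.png',g[:,:,::-1])
```

```text
[0.484  0.1333 0.0618] [-4.3147 -5.0707  4.7105] [-0.9194  0.8706  0.0534]
jar_foot {'xy': [305.6, 243.2], 'confidence': 0.72} [0.4836 0.1376 0.005 ]
cap_center {'xy': [300.5, 354.0], 'confidence': 0.81} [ 0.5091 -0.3279  0.079 ]
cap_center {'xy': [303.1, 206.1], 'confidence': 0.74} [0.4768 0.1726 0.079 ]
cap_center {'xy': [303.0, 212.3], 'confidence': 0.54} [0.4792 0.1358 0.079 ]
[305.5097 244.2937] [305.0329 212.9919]
```

View pics/s2.png

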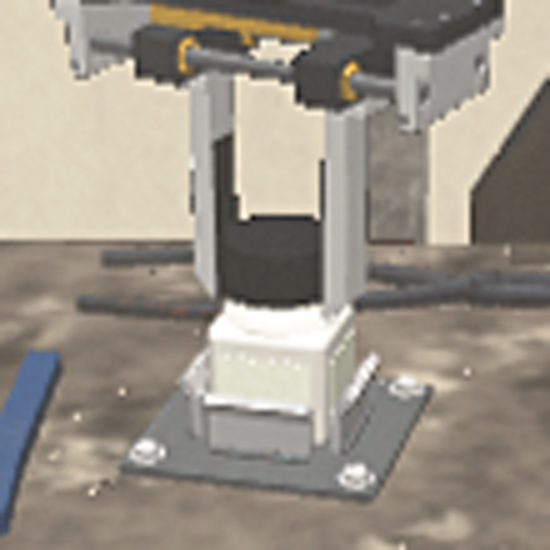

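The jar is fully seated: its foot is inside the bars, px (306, 243), it is level, and pushing down raised the force without any motion. I'll unscrew counter-clockwise, rising with the thread.

Call:
{"name": "drive_tool", "arguments": {"deltas": "0 0 -0.015 0 0 0 40;0 0 -0.02 0 0 -0.09 40;0 0 -0.026 0 0 -0.18 40;0 0 -0.032 0 0 -0.27 40;0 0 -0.038 0 0 -0.36 40"}}

```text
time: 12.0
tool_pos: [0.4843, 0.1333, 0.0643]
ee_rot: [3.141, 0.0, 1.68]
wrist_force: [-0.7, -3.1, -1.0]
width: 0.0503
finger_force: 30.0
```

Run:
```python
from h import *
np.set_printoptions(precision=4,suppress=True)
s=snap('wrist'); o=robot.get_obs(); print(o['tool_pos'],o['ee_rot'],o['wrist_force'],o['wrist_torque'],o['finger_force'])
cv2.imwrite('pics/w5.png',s['img'][:,:,::-1])
```

```text
[0.4842 0.1338 0.0645] [ 3.1412 -0.0007  1.6836] [-2.2696 -1.9915 -0.91  ] [-0.5112  0.4683 -0.0362] 29.99734782876154
```

View pics/w5.png

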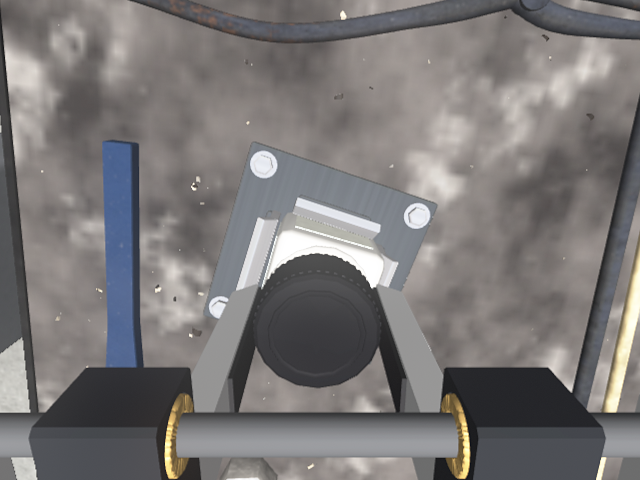

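The jar stays square in the holder while the gripper has turned 33°. Continuing.

Call:
{"name": "drive_tool", "arguments": {"deltas": "0 0 -0.006 0 0 -0.09 40;0 0 -0.012 0 0 -0.18 40;0 0 -0.018 0 0 -0.27 40;0 0 -0.024 0 0 -0.36 40"}}

```text
time: 12.45
tool_pos: [0.4848, 0.1346, 0.0667]
ee_rot: [3.139, -0.001, 2.243]
wrist_force: [-0.2, -1.2, -1.6]
width: 0.0507
finger_force: 30.0
```

Call:
{"name": "drive_tool", "arguments": {"deltas": "0 0 -0.006 0 0 -0.09 40;0 0 -0.012 0 0 -0.18 40;0 0 -0.018 0 0 -0.27 40;0 0 -0.024 0 0 -0.36 40"}}

```text
time: 12.85
tool_pos: [0.4847, 0.1347, 0.0693]
ee_rot: [3.139, 0.001, 2.809]
wrist_force: [-1.1, 0.4, 0.3]
width: 0.0508
finger_force: 30.0
```

Call:
{"name": "drive_tool", "arguments": {"deltas": "0 0 -0.006 0 0 -0.09 40;0 0 -0.012 0 0 -0.18 40;0 0 -0.018 0 0 -0.27 40;0 0 -0.024 0 0 -0.36 40;0 0 -0.024 0 0 -0.36 40"}}

```text
time: 13.35
tool_pos: [0.485, 0.1347, 0.072]
ee_rot: [3.14, 0.003, -2.914]
wrist_force: [0.4, -0.6, -1.2]
width: 0.0505
finger_force: 30.0
```

Call:
{"name": "drive_tool", "arguments": {"deltas": "0 0 -0.02 0 0 0 40;0 0 -0.03 0 0 0 40;0 0 -0.04 0 0 0 40;0 0 -0.04 0 0 0 40"}}

```text
time: 13.75
tool_pos: [0.4843, 0.1338, 0.0758]
ee_rot: [3.141, 0.001, -2.913]
wrist_force: [-0.5, -0.6, -0.5]
width: 0.0507
finger_force: 30.0
```

Run:
```python
from h import *
np.set_printoptions(precision=4,suppress=True)
s=snap('side'); o=robot.get_obs(); print(o['tool_pos'],o['ee_rot'],o['joint_positions'],o['wrist_force'],o['wrist_torque'],o['finger_force'])
g=cv2.resize(s['img'][160:270,250:360],None,fx=5,fy=5,interpolation=cv2.INTER_CUBIC); cv2.imwrite('pics/s3.png',g[:,:,::-1])
for r in finder.landmark_of('side','jar_foot')[:2]: print(r)
```

```text
[0.4843 0.1337 0.0757] [ 3.1415  0.0005 -2.913 ] [ 0.1564  0.0448  1.6772  0.0001  1.4191 -1.6431] [ 0.0506 -1.1807 -0.1978] [-0.1168  0.0158 -0.0476] 29.999936271814764
{'xy': [303.2, 243.7], 'confidence': 0.62}
```

Call:
{"name": "drive_tool", "arguments": {"deltas": "0 0 -0.05 0 0 0 40;0 0 -0.1 0 0 0 40;0 0 -0.15 0 0 0 40;0 0 -0.2 0 0 0 40;0 0 -0.21 0 0 0 40"}}

```text
time: 14.35
tool_pos: [0.4848, 0.1338, 0.0976]
ee_rot: [3.142, 0.002, -2.912]
wrist_force: [0.8, 0.1, 0.4]
width: 0.0508
finger_force: 30.0
```

Call:
{"name": "drive_tool", "arguments": {"deltas": "0 0 0 0 0 0 40;0 0 0 0 0 0 40;0 0 0 0 0 0 40"}}

```text
time: 14.65
tool_pos: [0.4839, 0.1336, 0.0961]
ee_rot: [3.141, -0.001, -2.912]
wrist_force: [-0.4, -0.4, -0.4]
width: 0.0511
finger_force: 30.0
```

Run:
```python
from h import *
np.set_printoptions(precision=4,suppress=True)
s=snap('side'); o=robot.get_obs(); print(o['tool_pos'],o['ee_rot'],o['wrist_force'],o['wrist_torque'],o['finger_force'],o['width'])
g=cv2.resize(s['img'][160:270,250:360],None,fx=5,fy=5,interpolation=cv2.INTER_CUBIC); cv2.imwrite('pics/s4.png',g[:,:,::-1])
```

```text
[0.4839 0.1336 0.0962] [ 3.1415 -0.0006 -2.9122] [-0.7725 -0.5927 -1.334 ] [ 0.     -0.0295  0.0006] 29.999867601571992 0.05078454829640545
```

View pics/s4.png

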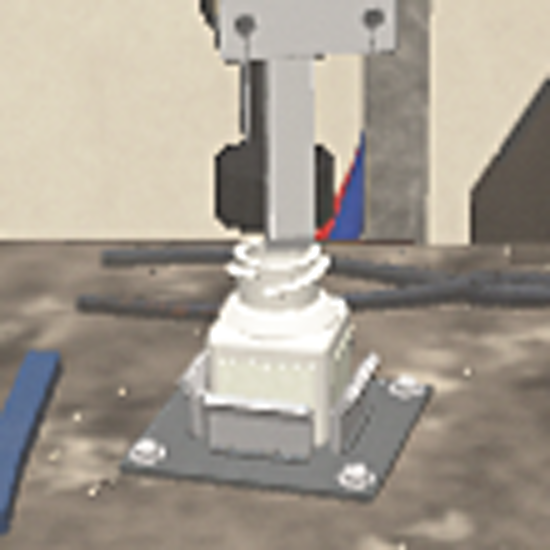

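The picture shows the open threaded neck. The cap is held about 14 mm above the mouth and the jar is still seated. Handing in.

```bash
python3 -c "
from bench import robot
print(robot.close_job())"
```

```text
the job is handed in; nothing more can be done
None
```

I handed the job in at about 15 s, with the jar seated in the holder, the cap unscrewed (130° of turn) and held level about 14 mm above the open mouth; hand-in gave no verdict.

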